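# Slide a salvaged laptop drive along the rail into the checking dock

## Task

Using only your fingertips, without ever lifting it, push the laptop drive lying on the dock's slide plate flush against the long guide rail, then slide it along, keeping it against the rail, into the corner pocket until it sits fully home against the end stop and the rail. Leave it lying flat there, and leave the bowl, the heat sink and the screwdriver where they are.

Things in the scene. Friction and masses are not known exactly. Their poses are not given: they have to be found in the camera images.
- dock: Fixed drive-checking dock. Origin on the table top, z up. Its grey slide plate, top 12 mm above the table, spans x -100 to +80 and y -180 to +180 mm. All its surfaces are slippery (friction about 0.2, far less than fingertip on drive), so the drive can be dragged by pressing on its top with about 10 N, or pushed by its sides. The corner pocket lies at its +x +y corner, 74 mm wide, open above.
- rail (a point): Middle of the aluminium guide rail's inner face, at the plate's top: dock (60, 0, 12) mm, axes as the dock's. The rail runs straight along y for the plate's whole length; inner face is the plane x = 60 mm of the dock, 16 mm thick, standing 12 mm above the plate.
- corner (a point): Inner corner of the pocket, where rail and end stop meet, at the plate's top: dock (60, 150, 12) mm, axes as the dock's. The black end stop's face is the plane y = 150 mm of the dock, from x -30 to +75 mm, standing 14 mm above the plate, 30 mm thick.
- lip (a point): Middle of the inner face of the short aluminium lip that faces the rail across the pocket, at the plate's top: dock (-14, 127.5, 12) mm. The lip runs along y from 105 to 150 mm of the dock, 12 mm thick, 12 mm above the plate; a slanted lead-in flares from its end away from the rail, beginning near dock (-37, 82) mm.
- drive_center (a point): Centre of the loose laptop drive, a flat aluminium slab with pale label: 70 mm along its x, 100 mm along its y, 9.5 mm thick, 0.07 to 0.14 kg. Black connector end at +y, which starts within 0.3 rad of the dock's +y. It starts flat on the plate, clear of the rail, near the end away from the stop. Fully home this point is at dock (25, 100, 16.75) mm, axes parallel.
- bowl: Bystander: loose yellow bowl, 140 mm across, 50 mm high, on the table beyond the dock's stop end. Origin at the centre of its underside.
- heatsink: Bystander: loose dark finned heat sink, 45 x 45 mm, 22 mm high, on the table at the robot's side of the dock. Origin at the centre of its underside.
- driver: Bystander: loose screwdriver with blue handle, 180 mm long, lying on the table behind the rail, roughly along it. Its length is its x axis, handle towards -x. Origin at mid-length, on its underside.

How it is judged:
On the way, in this order (a step that is already met when the one before it is completed fails the run):
1. the drive lies flush against the rail, still short of the pocket (x of drive_center in the frame of dock above 0.022 m and angle between the y axis of drive_center and the y axis of dock, either way round below 0.06 rad and y of drive_center in the frame of dock below 0.05 m), for 0.1 s.
2. the drive has been slid along the rail up to the end stop (y of drive_center in the frame of dock above 0.097 m and x of drive_center in the frame of dock above 0.0215 m), for 0.1 s.
At the end, for the whole second after the job is handed in: The drive lies flat and at rest in the corner pocket, square to the rail within 0.05 rad, with no more than 3 mm of gap to the rail and no more than 3 mm to the end stop (x of drive_center in the frame of dock between 0.022 and 0.028 m and y of drive_center in the frame of dock between 0.097 and 0.103 m and z of drive_center in the frame of dock between 0.0145 and 0.019 m and angle between the y axis of drive_center and the y axis of dock, either way round below 0.05 rad and angle between drive_center's own z axis and vertical below 0.04 rad and linear speed of drive below 0.01 m/s); the robot touches nothing.
It fails at once if the drive is lifted more than 8 mm off the slide plate or tipped over 0.2 rad (z of drive_center in the frame of dock above 0.0248 m or angle between drive_center's own z axis and vertical above 0.2 rad).
It fails at once if the drive, slid along (its centre past dock y -20 mm), strays more than 8 mm off the rail (y of drive_center in the frame of dock above -0.02 m and x of drive_center in the frame of dock below 0.017 m).
It fails at once if the drive falls off the plate (z of drive_center in the frame of dock below 0.0125 m).
It fails at once if the bowl, heat sink or screwdriver is moved more than 20 mm (distance of any of bowl, heatsink, driver from where it was at the start of the episode above 0.02 m).
It also fails if it takes over 64 s, if anything falls off the work surface, if the arm or the gripper's body presses on something with over 40 N, if the wrist force passes 120 N, or if a joint passes its speed limit or range.

## Robot

A 6-joint arm with a two-finger parallel gripper is mounted at the origin on the work surface. World frame = base frame: x ahead of the robot, y to its left, z up, the work surface at z = 0. Lengths are in m, angles in rad, forces in N, time in s.
With the tool pointing down it reaches from about 0.4 to 0.825 m from the base axis. Payload 7 kg.
Tool frame: the origin (TCP) lies between the finger pads; the fingertips stand 8 mm ahead of it and the grasp point (between the pads) lies 11 mm behind it (arm.finger_overhang is the distance from the TCP to the fingertips, in m); z points along the fingers, y is the line along which they close (so a half turn about z gives the same grasp; the last joint's range is limited). The gripper opens to 88 mm and grips with 3 to 60 N. Pads are 19 mm wide; open, the fingers measure 130 mm over their backs; the gripper's body (78 mm by 193 mm) begins 47 mm behind the grasp point.
Start: joints at [1.447, 0.359, 0.012, 0, -1.224, -0.288], TCP at [0.27, 0.619, 0.235] pointing down, gripper open.
Joint ranges: [-3.07, 3.07], [-1.43, 2.12], [-1.02, 1.25], [-3.03, 1.67], [-3.05, -0], [-3.03, 3.03]. Speed limits (rad/s): [2.39, 2.39, 3.01, 3.14, 3.14, 3.14].

## Interface

Orientations are given as [roll, pitch, yaw] about the fixed x, y, z axes, in that order (R = Rz(yaw) Ry(pitch) Rx(roll)).
In Python, from station import arm gives the robot as it stands.
- The arm moves only by the tool move_arm, never from a script. Its argument "rows" is text: rows parted by semicolons, each of 7 numbers parted by spaces: the turn, a rotation vector about the tool's x, y, z in degrees, then the shift along the tool's x, y, z in m, then the finger opening in m, from 0 to 0.0876. A call has 1 to 8 rows; each row shifts and turns the commanded pose from where the row before left it, along the tool's axes as they then stand; what a row does not reach is not made up. A row lasts 1/8 s, in which the tool goes at most 62.5 mm and 10.7 degrees, less where a joint would pass 70% of its speed; a pose out of reach is approached as far as the arm can. A call is refused whole if a number of a shift passes 0.0625 or a number of a turn 10.7, either way. A call with a gripper value outside its range is refused whole. The fingers move at their own pace and stop on an object; "squeeze" is the grip in N (left out, the last holds). Time passes only in rows, so rows that do not move let the fingers close. It gives the time, the measured TCP pose, the force, the opening and the grip force at its end, in the units of the state.
- arm.get_state(): the state, without advancing time (a new reading comes with each control period).
- arm.grab_frame(name): name is "side" or "top" or "wrist"; returns (picture, depth): 384x512x3 uint8, blue, green, red; 384x512 float32, m along the optical axis (not along the pixel's ray), 0 where there is no reading.
- arm.camera_model(name): a dict with "mtx" (3x3 intrinsics, pixels), "camera_from_world" (4x4, takes a point from world to camera coordinates); the wrist camera has in their place "mount" (4x4, takes a point from camera to tool coordinates, whose origin is the TCP and whose axes are the flange's). Camera axes: x right, y down, z forward; pixel columns grow to the right and rows downward; lengths in m; the calibration is good to about 2 mm. A picture is of the moment at which its call begins: read the wrist's pose just before it. camera_model takes no time and is no camera call.
- arm.job_done(): hands the job in; it is judged then, once.
The state is a dict: "t": time; "q": joint angles; "qd": joint speeds; "joint_efforts": joint torques, N m; "eef_pos": TCP position; "ee_rot": TCP orientation; "force": force on the tool from outside, world axes, zero at the start; "moment": the same for the moment, N m; "width": finger opening in m; "gripper_force": force on a finger pad.
Only numpy, scipy, OpenCV 4.12 (cv2) and the standard library are available. Lean on these libraries where they do the work, as an engineer would, in place of code of your own. Each camera call takes 0.05 s, during which the arm holds its last target. There are 200 camera calls.

## Working session

There is one attempt and no reset: what is moved stays moved. The work goes in short steps, Python scripts to look and compute and a tool call to move; the robot and the scene stay as the last step left them, time stands still between calls to the robot, and variables do not carry over. Pictures are saved under pics/ and viewed, at most 10 in all, crops included, and the job is handed in when it is done.

Besides the shell and the picture viewer there is one more tool, called after "Request:" as name(argument=value, ...) on one line, values as JSON. move_arm: Moves the arm, as the interface text tells. Its arguments: {"type":"object","properties":{"rows":{"type":"string"},"squeeze":{"type":"number"}},"required":["rows"]}

```bash
mkdir -p pics; ls; python3 - <<'E'
from station import arm
import cv2,numpy as np
for n in("top","side"):
    p,d=arm.grab_frame(n); cv2.imwrite(f"pics/{n}0.png",p); np.save(f"pics/{n}0.npy",d); m=arm.camera_model(n); print(n,m["mtx"].tolist(),np.round(m["camera_from_world"],3).tolist())
s=arm.get_state(); print(s["eef_pos"],s["ee_rot"],s["force"],arm.finger_overhang)
a=cv2.imread("pics/top0.png")
E
```

```text
pics
top [[415.03799115495565, 0.0, 254.25211271604113], [0.0, 415.03799115495565, 191.68698456102356], [0.0, 0.0, 1.0]] [[0.119, -0.993, -0.001, 0.122], [-0.968, -0.116, -0.222, 0.581], [0.221, 0.027, -0.975, 0.919], [0.0, 0.0, 0.0, 1.0]]
side [[408.88364252287806, 0.0, 259.7224335241017], [0.0, 408.88364252287806, 191.41935256976586], [0.0, 0.0, 1.0]] [[0.748, -0.664, 0.022, -0.305], [-0.424, -0.503, -0.753, 0.377], [0.511, 0.554, -0.657, 0.483], [0.0, 0.0, 0.0, 1.0]]
[0.27001266 0.61817423 0.23370544] [ 3.14005488e+00 -1.47660973e-04 -4.11878268e-01] [-0.63386547 -0.11906614  0.67614414] 0.008
```

View pics/top0.png

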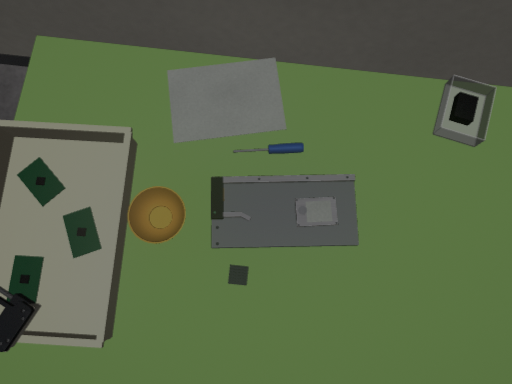

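The top view shows the dock at about (212–357, 175–247), with the rail along its upper edge, the stop at its left end and the drive at about (317, 211). I'll enlarge it to get exact edges.

```bash
python3 - <<'E'
import cv2
a=cv2.imread("pics/top0.png")[165:260,200:365]
a=cv2.convertScaleAbs(cv2.resize(a,None,fx=4.8,fy=4.8,interpolation=cv2.INTER_CUBIC),alpha=1.5)
cv2.imwrite("pics/c1.png",a)
E
```

```text
(no output)
```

View pics/c1.png

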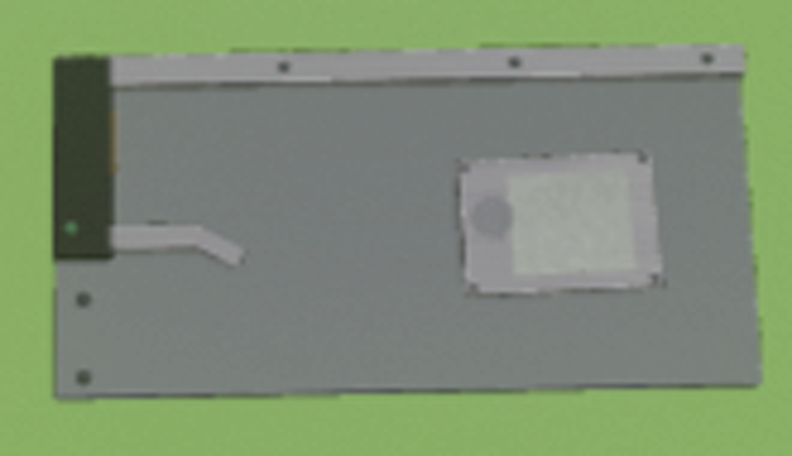

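The crop shows plate corners at (56,398) and (761,384), the stop's face at col 112, the rail's inner edge on rows 74–86 and drive corners at (460,160), (650,152), (663,288) and (468,295).

```bash
cat > h.py <<'E'
import numpy as np
from station import arm
from scipy.optimize import least_squares
def ray(n,u,v,z):
    m=arm.camera_model(n);T=m["camera_from_world"];R=T[:3,:3];c=-R.T@T[:3,3]
    d=R.T@np.linalg.inv(m["mtx"])@np.array([u,v,1.]);return c+d*(z-c[2])/d[2]
def fit(loc,w):
    loc=np.array(loc);w=np.array(w)
    def f(p):
        c,s=np.cos(p[2]),np.sin(p[2]);return (loc@np.array([[c,s],[-s,c]])+p[:2]-w).ravel()
    r=least_squares(f,[*w.mean(0),0]);return r.x,r.fun.reshape(-1,2)
E
python3 - <<'E'
from h import *
g=lambda u,v,z:ray("top",(u+.5)/4.8-.5+200,(v+.5)/4.8-.5+165,z)[:2]
T=arm.camera_model("top")["camera_from_world"];print("cam",-T[:3,:3].T@T[:3,3])
D=[((-.1,.18),(56,398),.012),((-.1,-.18),(761,384),.012),((.076,-.18),(745,46),.024),((.075,.18),(55,58),.026),((-.03,.18),(55,260),.026),((-.03,.15),(112,258),.026),((.06,-.18),(745,74),.024)]
p,r=fit([d[0] for d in D],[g(*d[1],d[2]) for d in D]);print(p,"\n",np.round(r*1000,1))
V=[((.035,.05),(460,160)),((.035,-.05),(650,152)),((-.035,-.05),(663,288)),((-.035,.05),(468,295))]
q,r=fit([d[0] for d in V],[g(*d[1],.0215) for d in V]);print(q,"\n",np.round(r*1000,1))
c,s=np.cos(p[2]),np.sin(p[2]);print("drive in dock",np.array([[c,s],[-s,c]])@(q-p)[:2],q[2]-p[2])
E
```

```text
cam [0.34502159 0.16311225 1.02563734]
[0.54667958 0.11469525 0.13881199] 
 [[-0.9  0.6]
 [-0.7 -2. ]
 [ 0.9 -0. ]
 [-0.3  0.9]
 [ 0.6  1.5]
 [ 0.3  0.3]
 [ 0.1 -1.2]]
[0.54169725 0.03403025 0.16011076] 
 [[-0.2  0.8]
 [-0.1 -1.1]
 [ 0.5 -0.3]
 [-0.1  0.5]]
drive in dock [-0.01609575 -0.0791997 ] 0.021298767979447353
```

Request:
move_arm(rows="0 0 0 .044 .0387 0 .04;0 0 0 .044 .0387 0 .04;0 0 0 .044 .0387 0 .04;0 0 0 .044 .0387 0 .04;0 0 0 .044 .0387 0 .04;0 0 0 .044 .0387 0 .04;0 0 0 .044 .0387 0 .04;0 0 0 .044 .0387 0 .04")

```text
t: 1.1
eef_pos: [0.4691, 0.1921, 0.2346]
ee_rot: [-3.141, 0.0, -0.411]
force: [0.3, 0.2, -0.0]
width: 0.0402
gripper_force: 0.0
```

Request:
move_arm(rows="0 0 0 .044 .0387 0 .04;0 0 0 .044 .0387 0 .04;0 0 0 .043 .039 0 .04;0 0 -10.5 0 0 0 .04;0 0 -10.5 0 0 0 .04;0 0 -10.5 0 0 0 .04;0 0 0 0 0 0 .04;0 0 0 0 0 0 .04")

```text
t: 2.1
eef_pos: [0.5422, 0.0349, 0.2344]
ee_rot: [3.142, 0.0, 0.134]
force: [0.5, -0.0, -0.3]
width: 0.0397
gripper_force: 0.0
```

```bash
cat >> h.py <<'E'
DOCK=np.array([.54668,.1147,.1388])
def where(tx,ty):
    from scipy.spatial.transform import Rotation as R
    s=arm.get_state();p=s["eef_pos"];Rt=R.from_euler("xyz",s["ee_rot"]).as_matrix()
    c,n=np.cos(DOCK[2]),np.sin(DOCK[2]);Rd=np.array([[c,-n],[n,c]])
    t=np.array([*(DOCK[:2]+Rd@[tx,ty]),p[2]])
    print("t",s["t"],"pos",p.round(4),"rot",s["ee_rot"].round(3) if hasattr(s["ee_rot"],"round") else s["ee_rot"],"w",s["width"],"F",np.round(s["force"],1))
    print("tcp in dock",(Rd.T@(p[:2]-DOCK[:2])).round(4),"tool delta",(Rt.T@(t-p)).round(4))
E
python3 -c "
from h import *
import cv2
where(-.016,-.079)
p,d=arm.grab_frame('wrist');cv2.imwrite('pics/w1.png',p);m=arm.camera_model('wrist');print(m['mtx'],m['mount'].round(4))"
```

```text
t 2.1 pos [0.5422 0.0349 0.2344] rot [3.142 0.    0.134] w 0.03967186643221416 F [ 0.5 -0.  -0.3]
tcp in dock [-0.0155 -0.0785] tool delta [-0.0005  0.0005  0.    ]
[[330.33423572   0.         254.52404317]
 [  0.         330.33423572 188.38921226]
 [  0.           0.           1.        ]] [[ 6.000e-04 -9.625e-01 -2.714e-01  7.360e-02]
 [ 1.000e+00  5.000e-04  6.000e-04 -7.000e-04]
 [-5.000e-04 -2.714e-01  9.625e-01 -1.513e-01]
 [ 0.000e+00  0.000e+00  0.000e+00  1.000e+00]]
```

View pics/w1.png

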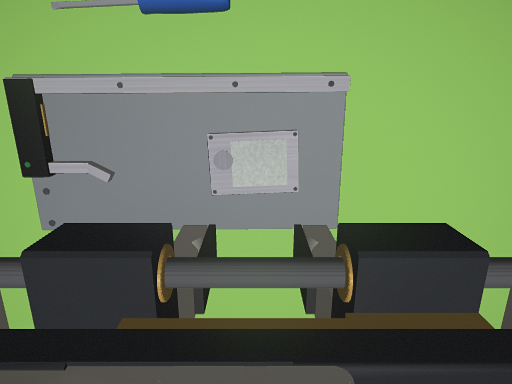

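The wrist view shows the drive at about (207–298, 130–195), square in front of the open fingers. Now I'll go down onto it.

Request:
move_arm(rows="0 0 0 0 0 .05 .04;0 0 0 0 0 .05 .04;0 0 0 0 0 .05 .04;0 0 0 0 0 .044 .04;0 0 0 0 0 0 .04;0 0 0 0 0 .003 .04;0 0 0 0 0 .003 .04;0 0 0 0 0 .001 .04")

```text
t: 3.15
eef_pos: [0.543, 0.0351, 0.0348]
ee_rot: [-3.141, -0.002, 0.138]
force: [0.2, -0.9, 0.2]
width: 0.0403
gripper_force: 0.0
```

Request:
move_arm(rows="0 0 0 0 0 .001 .04;0 0 0 0 0 0 .04")

```text
t: 3.4
eef_pos: [0.5424, 0.0349, 0.0328]
ee_rot: [-3.141, -0.0, 0.138]
force: [-0.5, -0.2, -0.5]
width: 0.0397
gripper_force: 0.0
```

Request:
move_arm(rows="0 0 0 0 0 .001 .04;0 0 0 0 0 .001 .04;0 0 0 0 0 0 .04")

```text
t: 3.78
eef_pos: [0.5422, 0.0348, 0.0304]
ee_rot: [3.142, 0.0, 0.138]
force: [-0.9, 0.1, -0.1]
width: 0.0395
gripper_force: 0.0
```

Request:
move_arm(rows="0 0 0 0 0 .001 .04;0 0 0 0 0 0 .04")

```text
t: 4.03
eef_pos: [0.5424, 0.0348, 0.0298]
ee_rot: [3.142, -0.0, 0.138]
force: [-0.6, -0.0, 4.5]
width: 0.0403
gripper_force: 2.0
```

Request:
move_arm(rows="0 0 0 0 0 .0005 .04;0 0 0 0 0 0 .04")

```text
t: 4.28
eef_pos: [0.5424, 0.0348, 0.0298]
ee_rot: [3.141, -0.0, 0.138]
force: [-3.6, -0.8, 9.3]
width: 0.04
gripper_force: 4.8
```

Request:
move_arm(rows="0 0 0 .003 0 .0003 .04;0 0 0 .005 0 0 .04;0 0 0 .006 0 0 .04;0 0 0 .006 0 0 .04;0 0 0 .006 0 0 .04;0 0 0 .006 0 0 .04;0 0 0 .004 0 0 .04;0 0 0 0 0 0 .04")

```text
t: 5.28
eef_pos: [0.5783, 0.0396, 0.0298]
ee_rot: [3.141, -0.001, 0.138]
force: [-2.3, -1.4, 9.9]
width: 0.0399
gripper_force: 5.4
```

```bash
python3 -c "
from h import *
import cv2
where(.025,-.079)
p,d=arm.grab_frame('top');p=p[165:260,200:365];cv2.imwrite('pics/c2.png',cv2.convertScaleAbs(cv2.resize(p,None,fx=4.8,fy=4.8,interpolation=cv2.INTER_CUBIC),alpha=1.5))"
```

```text
t 5.275 pos [0.5783 0.0396 0.0298] rot [ 3.141e+00 -1.000e-03  1.380e-01] w 0.039931100395695834 F [-2.3 -1.4  9.9]
tcp in dock [ 0.021  -0.0788] tool delta [0.004  0.0002 0.    ]
```

View pics/c2.png

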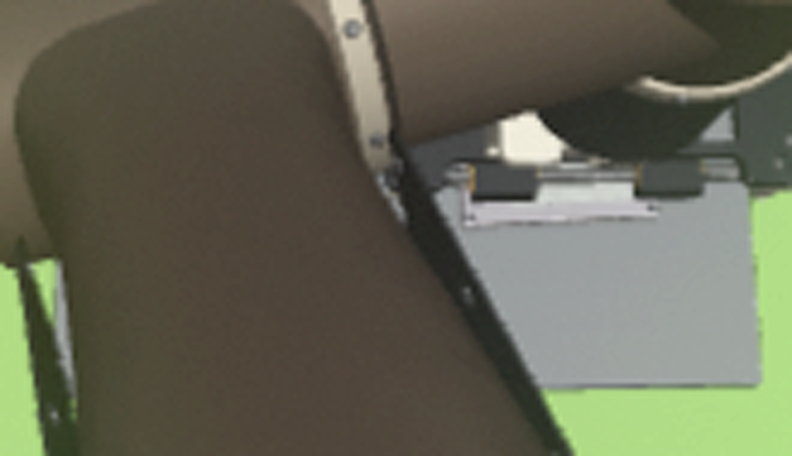

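The occluded top view shows the drive moving with the fingers, its near edge running from (465,226) to (657,211). I'll press on against the rail.

Request:
move_arm(rows="0 0 0 .002 0 0 .04;0 0 0 .001 0 0 .04;0 0 0 .001 0 0 .04;0 0 0 0 0 0 .04")

```text
t: 5.82
eef_pos: [0.5818, 0.0401, 0.0298]
ee_rot: [3.141, 0.0, 0.138]
force: [-4.0, -0.1, 10.8]
width: 0.04
gripper_force: 6.1
```

Request:
move_arm(rows="0 0 0 .001 0 0 .04;0 0 0 .001 0 0 .04;0 0 0 0 0 0 .04")

```text
t: 6.2
eef_pos: [0.5823, 0.0401, 0.0297]
ee_rot: [3.141, 0.003, 0.138]
force: [-9.4, -0.2, 17.1]
width: 0.0403
gripper_force: 8.7
```

Request:
move_arm(rows="0 0 0 .001 0 0 .04;0 0 0 .001 0 0 .04;0 0 0 0 0 0 .04")

```text
t: 6.58
eef_pos: [0.5829, 0.0401, 0.0297]
ee_rot: [3.141, 0.005, 0.138]
force: [-14.1, 0.6, 21.9]
width: 0.0396
gripper_force: 10.9
```

```bash
python3 -c "
from h import *
import cv2
where(.025,-.079)
p,d=arm.grab_frame('wrist');cv2.imwrite('pics/w2.png',cv2.resize(p,None,fx=1.5,fy=1.5));p,d=arm.grab_frame('side');cv2.imwrite('pics/s2.png',cv2.resize(p,None,fx=1.5,fy=1.5))"
```

```text
t 6.575 pos [0.5829 0.0401 0.0297] rot [3.141 0.005 0.138] w 0.039585466101589056 F [-14.1   0.6  21.9]
tcp in dock [ 0.0256 -0.0789] tool delta [-0.0006  0.0001  0.    ]
```

View pics/s2.png

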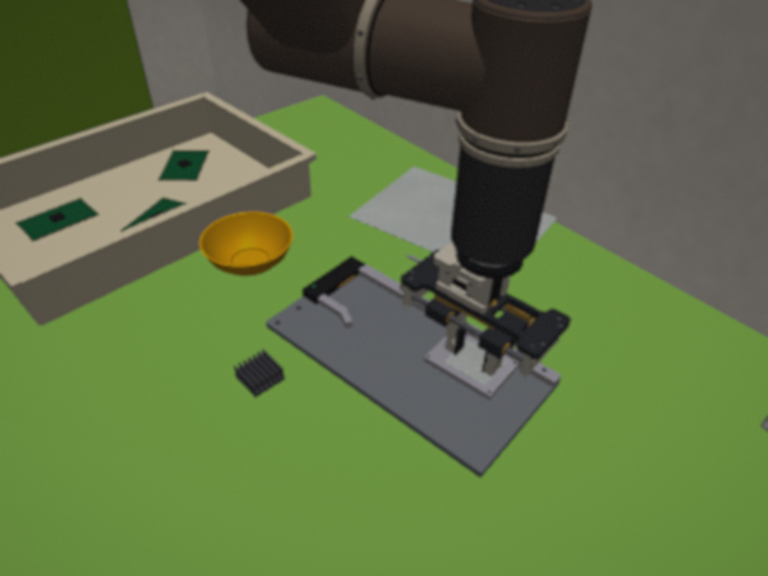

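The side view shows the drive flat against the rail, at about (470, 365), with both fingertips on it. I'll ease the preload slightly and slide along.

Request:
move_arm(rows="0 0 0 -.0005 -.003 -.0005 .04;0 0 0 0 -.007 0 .04;0 0 0 0 -.01 0 .04;0 0 0 0 -.01 0 .04;0 0 0 0 -.008 0 .04;0 0 0 0 -.004 0 .04;0 0 0 0 0 0 .04")

```text
t: 7.55
eef_pos: [0.5791, 0.0821, 0.0298]
ee_rot: [3.141, 0.001, 0.138]
force: [-3.8, -1.9, 10.0]
width: 0.0403
gripper_force: 5.1
```

```bash
python3 -c "
from h import *
import cv2
where(.025,.1)
p,d=arm.grab_frame('wrist');p=p[60:260,100:400];cv2.imwrite('pics/w3.png',cv2.resize(p,None,fx=2.6,fy=2.6))"
```

```text
t 7.55 pos [0.5791 0.0821 0.0298] rot [3.141e+00 1.000e-03 1.380e-01] w 0.040324188780963846 F [-3.8 -1.9 10. ]
tcp in dock [ 0.0276 -0.0368] tool delta [-2.700e-03 -1.368e-01 -1.000e-04]
```

View pics/w3.png

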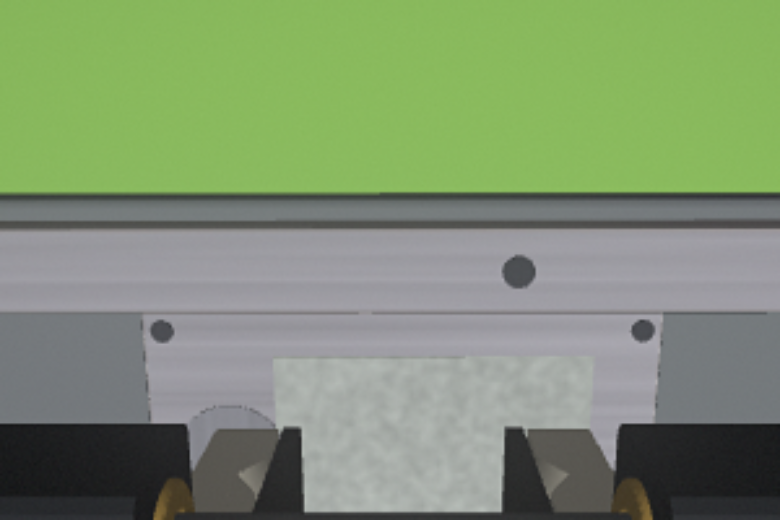

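The drive lies flush and square against the rail (edge at row 312, cols 143–661), centred between the fingers. I'll carry on sliding.

Request:
move_arm(rows="0 0 0 .001 -.004 0 .04;0 0 0 .0002 -.008 0 .04;0 0 0 .0002 -.01 0 .04;0 0 0 .0002 -.01 0 .04;0 0 0 .0002 -.01 0 .04;0 0 0 .0002 -.01 0 .04;0 0 0 0 -.006 0 .04;0 0 0 0 0 0 .04")

```text
t: 8.6
eef_pos: [0.5714, 0.1383, 0.0297]
ee_rot: [3.139, 0.005, 0.138]
force: [-9.0, -5.9, 15.2]
width: 0.0397
gripper_force: 8.3
```

```bash
python3 -c "
from h import *
import cv2
where(.025,.1)
p,d=arm.grab_frame('wrist');p=p[60:260,100:400];cv2.imwrite('pics/w4.png',cv2.resize(p,None,fx=2.6,fy=2.6))"
```

```text
t 8.6 pos [0.5714 0.1383 0.0297] rot [3.139 0.005 0.138] w 0.039687092973200916 F [-9.  -5.9 15.2]
tcp in dock [0.0277 0.02  ] tool delta [-0.0028 -0.08   -0.0002]
```

View pics/w4.png

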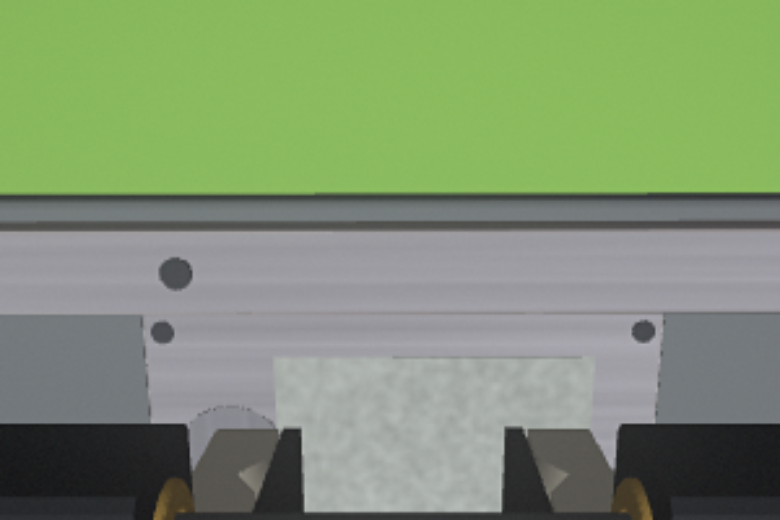

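It's still flush and hasn't slipped. Next comes the last stretch into the pocket.

Request:
move_arm(rows="0 0 0 0 -.004 0 .04;0 0 0 0 -.009 0 .04;0 0 0 0 -.012 0 .04;0 0 0 0 -.012 0 .04;0 0 0 0 -.012 0 .04;0 0 0 0 -.012 0 .04;0 0 0 0 -.009 0 .04;0 0 0 0 -.004 0 .04")

```text
t: 9.65
eef_pos: [0.5612, 0.2108, 0.0298]
ee_rot: [3.138, 0.005, 0.138]
force: [-6.7, -10.8, 17.8]
width: 0.0397
gripper_force: 8.7
```

Request:
move_arm(rows="0 0 0 0 -.002 0 .04;0 0 0 0 -.001 0 .04;0 0 0 0 -.001 0 .04;0 0 0 0 0 0 .04")

```text
t: 10.15
eef_pos: [0.5607, 0.2144, 0.0297]
ee_rot: [3.138, 0.005, 0.138]
force: [-7.9, -10.8, 17.7]
width: 0.04
gripper_force: 8.7
```

Request:
move_arm(rows="0 0 0 0 -.001 0 .04;0 0 0 0 -.001 0 .04;0 0 0 0 -.001 0 .04;0 0 0 0 0 0 .04")

```text
t: 10.65
eef_pos: [0.5603, 0.2173, 0.0298]
ee_rot: [3.138, 0.005, 0.138]
force: [-8.0, -10.8, 17.6]
width: 0.04
gripper_force: 8.7
```

```bash
python3 -c "
from h import *
where(.025,.1)"
```

```text
t 10.65 pos [0.5603 0.2173 0.0298] rot [3.138 0.005 0.138] w 0.04003069017179457 F [ -8.  -10.8  17.6]
tcp in dock [0.0277 0.0998] tool delta [-0.0027 -0.0002  0.    ]
```

```bash
python3 -c "
from h import *
import cv2
p,d=arm.grab_frame('wrist');p=p[60:260,100:400];cv2.imwrite('pics/w5.png',cv2.resize(p,None,fx=2.6,fy=2.6))"
```

```text
(no output)
```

View pics/w5.png

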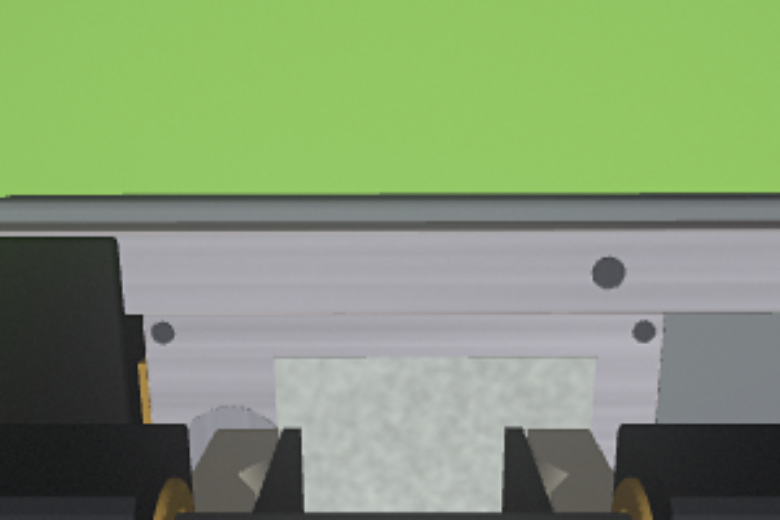

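The stop's top edge is at col 125 and the drive's end at col 145, so about 2–3 mm remains. I'll push on until the stop force rises.

Request:
move_arm(rows="0 0 0 0 -.001 0 .04;0 0 0 0 -.001 0 .04;0 0 0 0 -.001 0 .04;0 0 0 0 0 0 .04")

```text
t: 11.2
eef_pos: [0.5605, 0.2207, 0.0298]
ee_rot: [3.138, 0.004, 0.138]
force: [-6.5, -11.1, 16.1]
width: 0.0402
gripper_force: 7.6
```

Request:
move_arm(rows="0 0 0 0 -.001 0 .04;0 0 0 0 -.001 0 .04;0 0 0 0 0 0 .04")

```text
t: 11.58
eef_pos: [0.5611, 0.2234, 0.0298]
ee_rot: [3.139, 0.002, 0.138]
force: [-2.6, -8.7, 11.7]
width: 0.0398
gripper_force: 5.9
```

```bash
python3 -c "
from h import *
import cv2
where(.025,.1)
p,d=arm.grab_frame('wrist');p=p[60:260,100:400];cv2.imwrite('pics/w6.png',cv2.resize(p,None,fx=2.6,fy=2.6))"
```

```text
t 11.575 pos [0.5611 0.2234 0.0298] rot [3.139e+00 2.000e-03 1.380e-01] w 0.039834823102705634 F [-2.6 -8.7 11.7]
tcp in dock [0.0294 0.1057] tool delta [-0.0044  0.0057  0.    ]
```

View pics/w6.png

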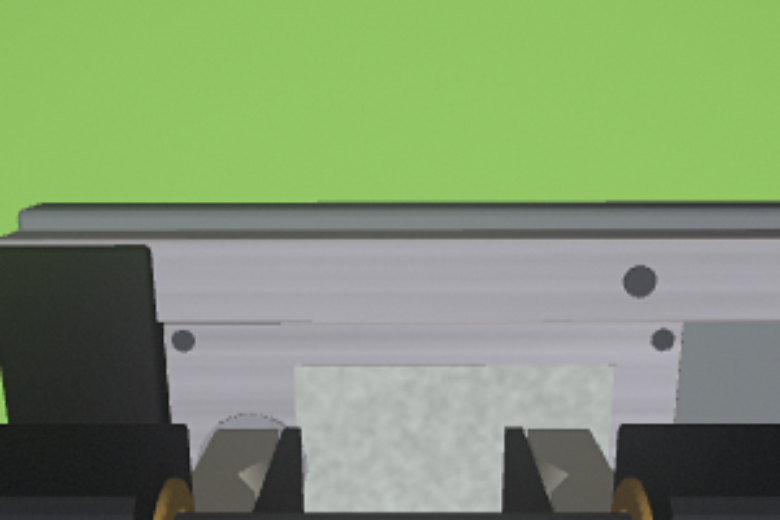

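The drive is now against both the stop (cols 160–165) and the rail, and the fingers have slipped a few mm past it. I'll lift straight up.

Request:
move_arm(rows="0 0 0 0 0 -.001 .04;0 0 0 0 .0005 -.001 .04;0 0 0 0 0 -.004 .04;0 0 0 0 0 -.02 .04;0 0 0 0 0 -.04 .04;0 0 0 0 0 -.05 .04;0 0 0 0 0 -.05 .04;0 0 0 0 0 0 .04")

```text
t: 12.62
eef_pos: [0.564, 0.2264, 0.2003]
ee_rot: [-3.138, -0.008, 0.139]
force: [-0.3, 0.8, -0.7]
width: 0.0401
gripper_force: 0.0
```

```bash
python3 -c "
from h import *
import cv2
where(.025,.1)
p,d=arm.grab_frame('wrist');p=p[50:250,50:350];cv2.imwrite('pics/w7.png',cv2.resize(p,None,fx=2.6,fy=2.6))"
```

```text
t 12.625 pos [0.564  0.2264 0.2003] rot [-3.138 -0.008  0.139] w 0.04013606528356299 F [-0.3  0.8 -0.7]
tcp in dock [0.0326 0.1082] tool delta [-0.0076  0.0082 -0.0001]
```

View pics/w7.png

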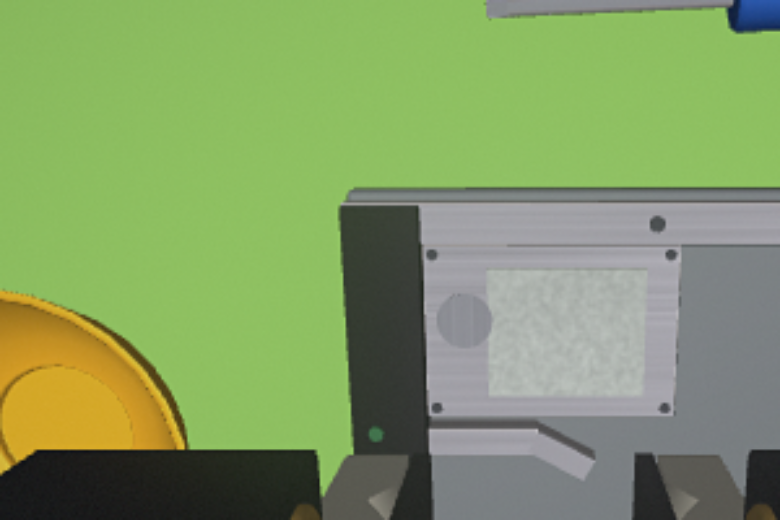

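The drive sits flush against the stop (col 425) and the rail (row 245). The bowl and screwdriver look undisturbed, so I'll hand it in.

```bash
python3 -c "
from station import arm
print(arm.job_done())"
```

```text
the job is handed in; nothing more can be done
None
```

I dragged the drive by fingertip against the rail, slid it home into the corner pocket, lifted the arm clear and handed the job in at about 12.7 s; the last wrist picture shows it flat and flush to the rail and the end stop, but the hand-in returned no verdict.

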